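Open the long sliding-lid battery box

TASK

Open the longer of the two plywood boxes, where the spare batteries are kept: raise its lid's knob end over the stop lip, slide the lid out past the lip until its rear end is clear of the grooves, and lay the lid gently, flat and knob up, in the middle of the round cork mat. Leave the shorter box shut, and let go of the lid.

Things in the scene. Friction and masses are not known exactly. Their poses are not given: they have to be found in the camera images.
- battery_box: Longer plywood box, fixed, 176 (x) x 90 x 60 mm high, origin centre of underside, yaw within 20 deg of 0. Ledge under lid at z 44. Stop lip across the -x end (robot side; the lid leaves over it): x -88 to -82, top z 51. Side guides to z 50, 1.5 mm play a side. Rear rails x 20 to 88, z 55.5 to 60, over the lid's edges: level it rises only 5.5; tilted, rear on ledge, its front edge can rise 14.
- battery_lid: Loose wooden lid of the longer box: panel 160 (x) x 74 x 6 mm, 45 g, origin centre of its underside. Upright square knob 18 x 18 x 26 mm tall at x -58, y 0 (22 mm from the front, -x, edge), top at z 32. Shut: origin 44 mm above the box's, axes parallel, rear 60 mm in the grooves. After 62 mm of travel to -x it is out of the grooves and lifts freely; held by the knob its rear may sag.
- mat: Round cork mat, 230 mm across, 5 mm thick, fixed to the table; origin at the centre of its underside. The long box, the short box and the mat stand side by side (left, middle, right in any order). Low things may lie in front of them, taller ones beyond and at the sides.
- small_lid: Lid of the shorter box (fixed plywood box 120 x 90 x 60 mm of the same make, to be left shut): panel 104 x 74 x 6 mm with the same knob, 18 x 18 x 26 mm tall, at x -30 mm; origin at the centre of the panel's underside, 44 mm above the table.
Things that resemble listed ones, but are neither listed nor needed, are in the scene too. Leave any yellow look-alike of the battery_lid alone. Several things have the shape of the mat; the one meant has the colours described above.

How it is judged:
By the outcome, as a careful person would: the job done as asked, in the order asked, and still so for the second after the job is handed in, with the robot touching nothing.
It also fails if it takes over 48 s, if anything falls off the work surface, if the arm or the gripper's body presses on something with over 40 N, if the wrist force passes 120 N, or if a joint passes its speed limit or range.

ROBOT

A 6-joint arm with a two-finger parallel gripper is mounted at the origin on the work surface. World frame = base frame: x ahead of the robot, y to its left, z up, the work surface at z = 0. Lengths are in m, angles in rad, forces in N, time in s.
With the tool pointing down it reaches from about 0.375 to 0.75 m from the base axis. Payload 9 kg.
Tool frame: the origin (TCP) lies between the finger pads; the fingertips stand 14 mm ahead of it and the grasp point (between the pads) lies 5 mm behind it; z points along the fingers, y is the line along which they close (so a half turn about z gives the same grasp; the last joint's range is limited). The gripper opens to 85 mm and grips with 20 to 120 N. Pads are 22 mm wide; open, the fingers measure 114 mm over their backs; the gripper's body (76 mm by 85 mm) begins 54 mm behind the grasp point. The pads swing forward as they close: fully open they stand 13 mm farther back than shut.
Start: joints at [-1.335, 0.104, 0.097, 1.564, 0, 1.353], TCP at [0.263, -0.539, 0.214] pointing down, gripper open.
Joint ranges: [-2.99, 2.99], [-0.84, 1.86], [-1.1, 1.16], [-1.84, 2.11], [-1.51, 1.56], [-3.14, 3.14]. Speed limits (rad/s): [2.22, 2.22, 2.57, 3.14, 3.14, 3.14].

INTERFACE

Orientations are given as a rotation vector (axis times angle).
In Python, from station import movep, line_to, move_joints, set_gripper, dwell, solve_ik, state, read_camera, Unreachable, job_done gives the robot as it stands. Calls block until the motion is done:
- movep(position, orientation): joint-space move of the TCP to a pose.
- line_to(position, rot=None, vel=0.15, max_force=None): straight line of the TCP; rot=None keeps the orientation; vel is the mean speed in m/s. With max_force (N) it stops when the force on the tool has changed by that much, and returns True; else False.
- move_joints(angles): joint-space move.
- set_gripper(opening): finger opening in m; the grip force is fixed at half the most; returns when the fingers have stopped.
- dwell(seconds).
- solve_ik(position, orientation): joint angles nearest the present ones, or None.
- state(): the state.
- read_camera(name): name is "side" or "top" or "wrist"; returns a dict with "img" (480x640x3 uint8, red, green, blue), "depth" (480x640 float32, m along the optical axis (not along the pixel's ray), 0 where there is no reading), "intrinsics" (3x3 intrinsics, pixels), "k1" (the pictures are not rectified: a ray, as slopes to the right and down, at radius r is drawn at 1 + k1 r^2 times it, then the intrinsics apply), "rvec" (rotation vector, rad) and "tvec" (3), from world to camera coordinates, as OpenCV has them. Camera axes: x right, y down, z forward; pixel columns grow to the right and rows downward; lengths in m; the calibration is good to about 2 mm. A picture is of the moment at which its call begins.
A pose or a line that the arm cannot do raises Unreachable and nothing moves.
- job_done(): hands the job in; it is judged then, once.
The state is a dict: "time": time; "joint_positions": joint angles; "joint_vel": joint speeds; "effort": joint torques, N m; "eef_pos": TCP position; "tool_rot": TCP orientation; "force": force on the tool from outside, world axes, zero at the start; "moment": the same for the moment, N m; "opening": finger opening in m; "grasp_force": force on a finger pad.
Only numpy, scipy, OpenCV 4.12 (cv2) and the standard library are available. Lean on these libraries where they do the work, as an engineer would, in place of code of your own. Each camera call takes 0.05 s, during which the arm holds its last target. There are 200 camera calls.

## Working session

There is one attempt and no reset: what is moved stays moved. The work goes in short steps, each a Python script; the robot and the scene stay as the last script left them, time stands still between calls to the robot, and variables do not carry over. Pictures are saved under pics/ and viewed, at most 10 in all, crops included, and the job is handed in when it is done.

```bash
ls; mkdir -p pics; python3 - <<'E'
from station import *
import cv2,pickle
for n in("top","side"):
    c=read_camera(n);pickle.dump(c,open(n+".pkl","wb"));cv2.imwrite(f"pics/{n}0.png",c["img"][...,::-1])
    print(n,c["intrinsics"],c["k1"],c["rvec"],c["tvec"])
print(state()["time"])
E
```

```text
pics
top [[464.04965502   0.         313.49194289]
 [  0.         464.04965502 234.1509082 ]
 [  0.           0.           1.        ]] -0.021068848187743485 [ 2.1868671  -2.1667732   0.10382819] [0.02049636 0.5191754  1.02496453]
side [[520.73102424   0.         320.59745478]
 [  0.         520.73102424 233.26234888]
 [  0.           0.           1.        ]] 0.01035286170848837 [ 0.34428641 -2.60034461  1.51785614] [0.50441658 0.11504085 0.9861785 ]
0.1
```

View pics/top0.png

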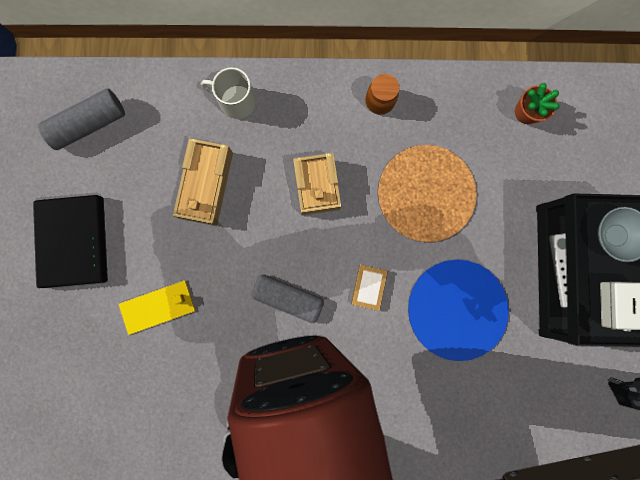

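View pics/side0.png

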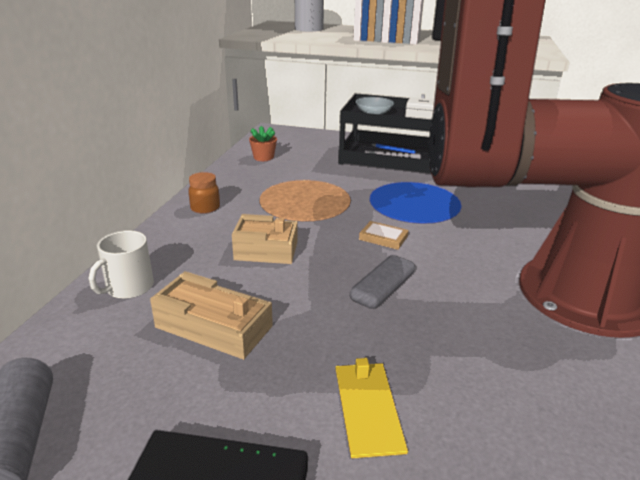

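The long box is at top (203,181) with its knob at (193,204). Possible confusions are the short box at (317,183) with its knob at (319,194), and the yellow look-alike lid at (157,308). The cork mat is at (427,193); the blue disc at (459,310) has the same shape but the wrong colour. I choose the long plywood box at (203,181) and the cork mat at (427,193).

```bash
cat > h.py <<'E'
import numpy as np,cv2
from scipy.spatial.transform import Rotation as R
def rays(c,uv):
    Rm=cv2.Rodrigues(np.array(c["rvec"],float))[0];t=np.array(c["tvec"],float)
    uv=np.array(uv,float).reshape(-1,1,2)
    n=cv2.undistortPoints(uv,c["intrinsics"],np.array([c["k1"],0,0,0.]),None,None,None).reshape(-1,2)
    return -Rm.T@t,np.c_[n,np.ones(len(n))]@Rm
def plane(c,uv,z):
    o,d=rays(c,uv);return (o+d*((z-o[2])/d[:,2])[:,None])[:,:2]
def cloud(c):
    v,u=np.mgrid[:480,:640];o,d=rays(c,np.c_[u.ravel(),v.ravel()])
    return (o+d*c["depth"].reshape(-1,1)).reshape(480,640,3)
def wood(c):
    h=cv2.cvtColor(c["img"],cv2.COLOR_RGB2HSV);return (h[...,0]>8)&(h[...,0]<30)&(h[...,1]>70)
def toolrot(yaw,tilt=0):  # tool down, tool y (closing line) along box x at 'yaw'; tilt>0 raises the -x end
    y=np.array([np.cos(yaw),np.sin(yaw),0]);z=np.array([0,0,-1.]);x=np.cross(y,z)
    by=np.array([-np.sin(yaw),np.cos(yaw),0])
    return R.from_rotvec(by*tilt)*R.from_matrix(np.c_[x,y,z])
E
python3 - <<'E'
import pickle;from h import *
c=pickle.load(open("top.pkl","rb"));P=cloud(c);W=wood(c)
def sub(a):m=np.zeros((480,640),bool);u0,v0,u1,v1=a;m[v0:v1,u0:u1]=1;return m
for n,a in(("long",(160,125,245,235)),("short",(285,140,352,225))):
    m=sub(a)&W
    b=m&(P[...,2]>.03)
    r=cv2.minAreaRect(P[b][:,:2].astype(np.float32)*1000);print(n,r,b.sum())
    k=sub(a)&(P[...,2]>.067);k=cv2.morphologyEx(k.astype(np.uint8),cv2.MORPH_OPEN,np.ones((3,3)))>0
    v,u=np.nonzero(k);print(" knob",k.sum(),P[k].mean(0) if k.any() else 0,u.mean(),v.mean(),cv2.minAreaRect(P[k][:,:2].astype(np.float32)*1000) if k.any() else 0)
m=(sub((365,135,490,250))&W).astype(np.uint8)
cs=max(cv2.findContours(m,0,1)[0],key=cv2.contourArea)
print("mat",cv2.minEnclosingCircle((plane(c,cs[:,0],.005)*1000).astype(np.float32)), cv2.fitEllipse((plane(c,cs[:,0],.005)*1000).astype(np.float32)))
i=c["img"][120:240,150:360,::-1];cv2.imwrite("pics/crop.png",cv2.resize(i,None,fx=3.5,fy=3.5,interpolation=2))
E
```

```text
long ((584.6370239257812, 163.55369567871094), (373.89886474609375, 189.60073852539062), 66.7011947631836) 3428
 knob 75 [0.57575099 0.28717034 0.07472216] 192.72 204.70666666666668 ((575.7613525390625, 288.1239318847656), (18.54191780090332, 17.040557861328125), 85.20087432861328)
short ((560.5261840820312, 8.042640686035156), (263.7525634765625, 90.08294677734375), 9.011066436767578) 2264
 knob 73 [0.60132217 0.01461557 0.07544819] 318.8767123287671 194.13698630136986 ((601.6751708984375, 14.58126163482666), (17.954326629638672, 17.70896339416504), 5.478990077972412)
mat ((620.662841796875, -237.88394165039062), 115.22868347167969) ((620.406494140625, -237.796630859375), (227.35462951660156, 228.29052734375), 7.3622002601623535)
```

View pics/crop.png

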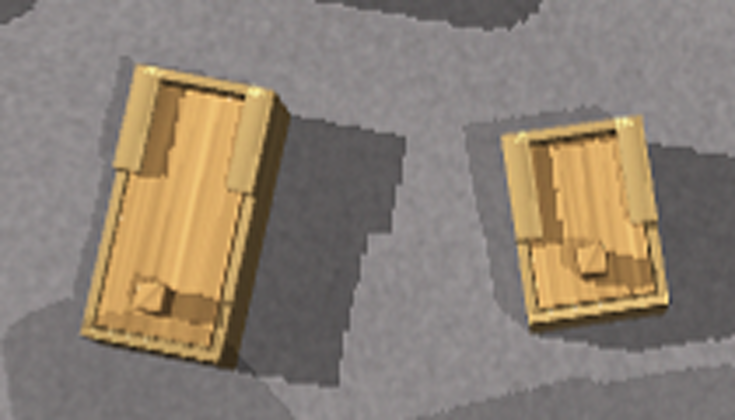

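The crop confirms it: the long box, left, has its knob at crop (151,297) at the robot end, and the short one is right. I'll fix the yaw fit, then look from above with the wrist camera.

```bash
cat >> h.py <<'E'
def boxfit(c,near):
    P=cloud(c);d=np.hypot(P[...,0]-near[0],P[...,1]-near[1])
    ok=(c["depth"]>0)&(d<.13)
    def rect(m):
        m=cv2.morphologyEx(m.astype(np.uint8),cv2.MORPH_OPEN,np.ones((3,3)))
        n,l,s,_=cv2.connectedComponentsWithStats(m);m=l==1+np.argmax(s[1:,4])
        return P[m],cv2.minAreaRect(P[m][:,:2].astype(np.float32)*1000)
    p,r=rect(ok&(P[...,2]>.038)&(P[...,2]<.085)&wood(c))
    kp,kr=rect(ok&(P[...,2]>.067)&(P[...,2]<.085))
    return r,kr,kp.mean(0),kp[:,2].max()
E
python3 - <<'E'
import pickle;from h import *
from station import *
print(boxfit(pickle.load(open("top.pkl","rb")),(.63,.275)))
yaw=np.radians(-13)
# choose branch by joint 6
rot=toolrot(yaw)
for s in(0,1):
    r=(rot*R.from_euler('z',np.pi*s)).as_rotvec()
    print(s,[None if q is None else np.round(q,2) for q in(solve_ik(p,r) for p in([.576,.287,.2],[.5,.3,.1],[.56,-.238,.1],[.62,-.2,.2]))])
E
```

```text
(((633.5452270507812, 277.3526916503906), (92.4476089477539, 177.51461791992188), 79.36189270019531), ((575.7613525390625, 288.1239318847656), (18.54191780090332, 17.040557861328125), 85.20087432861328), array([0.57575099, 0.28717034, 0.07472216]), np.float64(0.08019624882660126))
0 [array([ 0.26,  0.24,  0.22,  1.55, -0.  ,  2.06]), array([ 0.32,  0.06, -0.15,  1.35, -0.  ,  2.11]), array([-0.62,  0.14, -0.07,  1.36,  0.  ,  1.18]), array([-0.51,  0.26,  0.25,  1.56,  0.  ,  1.29])]
1 [array([ 0.26,  0.24,  0.22,  1.55, -0.  , -1.08]), array([ 0.32,  0.06, -0.15,  1.35, -0.  , -1.03]), array([-0.62,  0.14, -0.07,  1.36, -0.  , -1.96]), array([-0.51,  0.26,  0.25,  1.56, -0.  , -1.86])]
```

```bash
python3 - <<'E'
import pickle;from h import *
from station import *
P=cloud(pickle.load(open("top.pkl","rb")));print("shelf z",np.percentile(P[200:340,540:640,2],[50,95,99]))
s=state();line_to(np.array([.263,-.539,.33]),vel=.3)
set_gripper(.045)
yaw=np.radians(-10.6)
movep([.60,.283,.30],toolrot(yaw).as_rotvec())
c=read_camera("wrist");pickle.dump(c,open("w1.pkl","wb"));cv2.imwrite("pics/w1.png",c["img"][...,::-1])
t=read_camera("top");print("top",t["img"].shape)
print(state()["time"],state()["force"],state()["opening"])
try:print(boxfit(c,(.6335,.2774)))
except Exception as e:print(e)
E
```

```text
shelf z [0.13056853 0.18049175 0.18314947]
top (480, 640, 3)
4.325 [-0.37341197  0.49763955 -0.353364  ] 0.044946577001293966
(((636.6321411132812, 277.81671142578125), (90.2510986328125, 176.11135864257812), 79.43595123291016), ((580.691162109375, 288.71820068359375), (17.057292938232422, 17.21919822692871), 79.23029327392578), array([0.5808305 , 0.28898454, 0.07622856]), np.float64(0.07918991987933943))
```

View pics/w1.png

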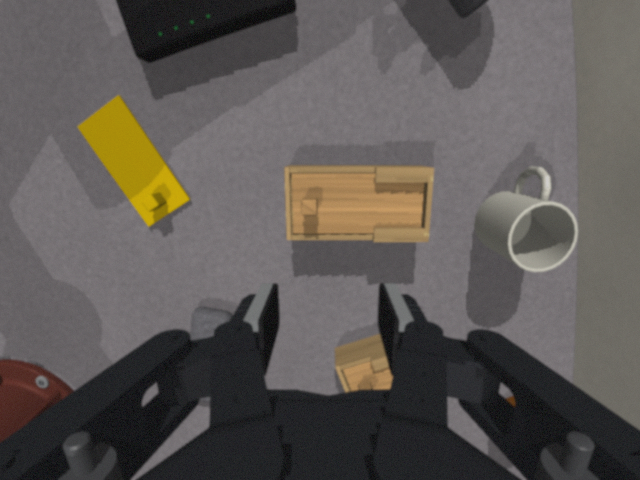

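Wrist picture: long box centred at (360,203), its knob at (311,205), with the yaw square to the tool. The knob's x differs by 4 mm between the top and wrist views, so I'll take a closer wrist reading, and a side one.

```bash
python3 - <<'E'
import pickle;from h import *
from station import *
c=pickle.load(open("side.pkl","rb"));P=cloud(c)
d=np.hypot(P[...,0]-.578,P[...,1]-.288);m=(d<.04)&(P[...,2]>.07)&(P[...,2]<.085)
print("side knob top",P[m].mean(0),cv2.minAreaRect(P[m][:,:2].astype(np.float32)*1000))
yaw=np.radians(-10.55)
line_to([.578,.2885,.175],rot=toolrot(yaw).as_rotvec(),vel=.2)
c=read_camera("wrist");print(state()["eef_pos"],state()["time"])
cv2.imwrite("pics/w2.png",c["img"][...,::-1])
print(boxfit(c,(.6335,.2774)))
E
```

```text
side knob top [0.57892101 0.29165331 0.07507555] ((579.225830078125, 289.7827453613281), (20.844324111938477, 19.86261749267578), 76.397216796875)
[0.57903597 0.2885892  0.17691945] 5.1583
(((636.849853515625, 277.53948974609375), (90.88919067382812, 176.69354248046875), 79.2862319946289), ((580.1795043945312, 288.6065368652344), (17.708097457885742, 17.11159324645996), 79.341552734375), array([0.58032733, 0.28951201, 0.07634883]), np.float64(0.0790546442729348))
```

View pics/w2.png

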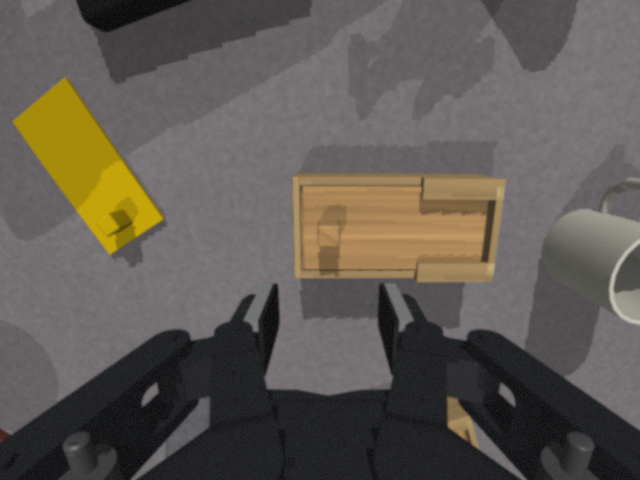

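Finger midline is at column 328 and the knob at (329,235), so they line up. Descending to grasp.

```bash
python3 - <<'E'
from h import *
from station import *
rv=toolrot(np.radians(-10.65)).as_rotvec()
line_to([.5795,.2888,.10],rot=rv,vel=.15)
print(line_to([.5795,.2888,.0675],vel=.05,max_force=8));dwell(.2)
s=state();print(s["eef_pos"],s["force"])
set_gripper(0.0)
s=state();print(s["time"],s["eef_pos"],s["force"],s["moment"],s["opening"],s["grasp_force"])
E
```

```text
False
[0.57977758 0.28889373 0.06793727] [-0.23786354 -0.58090936  0.47554848]
7.3083 [0.57947599 0.28879941 0.0674543 ] [ 0.4465848   0.04523475 -0.42127061] [-0.02614964  0.00275221 -0.00288026] -0.0001979076645883576 0.0
```

```bash
python3 - <<'E'
from h import *
from station import *
c=read_camera("wrist");s=read_camera("side")
a=s["img"][240:370,120:320];a=cv2.resize(a,(400,260));b=cv2.resize(c["img"],(400,300))
o=np.zeros((300,800,3),np.uint8);o[:260,:400]=a;o[:,400:]=b
cv2.imwrite("pics/m3.png",o[...,::-1])
E
```

```text
(no output)
```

View pics/m3.png

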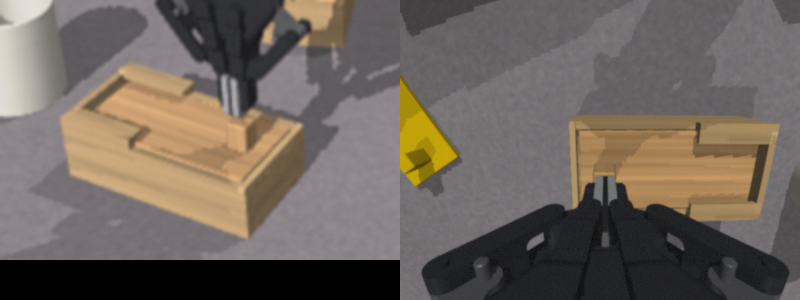

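```bash
python3 - <<'E'
from h import *
from station import *
import pickle
for n in("side","top","wrist"):
    c=read_camera(n);pickle.dump(c,open(n+"3.pkl","wb"));P=cloud(c)
    d=np.hypot(P[...,0]-.5795,P[...,1]-.2888)
    dark=cv2.cvtColor(c["img"],cv2.COLOR_RGB2HSV)[...,1]<60
    m=(d<.05)&dark&(P[...,2]>.05)&(c["depth"]>0)
    if m.any():
        q=P[m];print(n,"tool px",m.sum(),"zmin",np.percentile(q[:,2],[0,2,10]))
        lo=q[q[:,2]<np.percentile(q[:,2],8)+.01];print("  low part",lo.mean(0),lo.min(0),lo.max(0))
    k=(d<.05)&wood(c)&(P[...,2]>.062)&(P[...,2]<.085)
    if k.any():print(n,"knob px",k.sum(),P[k].mean(0),P[k].min(0),P[k].max(0))
s=state();print(s["joint_positions"],s["eef_pos"],s["tool_rot"],R.from_rotvec(s["tool_rot"]).as_matrix().round(3).tolist())
E
```

```text
side tool px 5586 zmin [0.08619104 0.10189468 0.13846896]
  low part [0.5795622  0.29780435 0.12268543] [0.54338266 0.27303103 0.08619104] [0.62163436 0.30876615 0.14372617]
side knob px 171 [0.57775413 0.29350884 0.07177159] [0.56860051 0.28039752 0.06228559] [0.59062273 0.30065957 0.07913345]
top tool px 784 zmin [0.09109045 0.10781419 0.14957962]
  low part [0.56315596 0.28250408 0.128226  ] [0.53163712 0.27120365 0.09109045] [0.60791099 0.29898661 0.15161118]
top knob px 28 [0.5737589  0.28116034 0.07220728] [0.56642199 0.27751386 0.06234725] [0.58387563 0.28797892 0.07932121]
wrist tool px 57273 zmin [0.0772371  0.11052605 0.13826508]
  low part [0.58139117 0.29575649 0.13238204] [0.54086807 0.27367353 0.0772371 ] [0.62244784 0.30856865 0.14532538]
wrist knob px 582 [0.58105929 0.29625914 0.07226045] [0.5713641  0.28731163 0.06203549] [0.59008934 0.29885678 0.07806236]
[2.60813876e-01 2.70795192e-01 1.63433373e-02 1.31637396e+00
 4.59467947e-06 2.01748485e+00] [0.57948868 0.28879955 0.06748467] [-2.41799974e+00 -2.00568640e+00  3.90517833e-05] [[0.185, 0.983, -0.0], [0.983, -0.185, -0.0], [-0.0, -0.0, -1.0]]
```

```bash
python3 - <<'E'
from h import *
import pickle
c=pickle.load(open("side3.pkl","rb"))
P=cloud(c)
pr=lambda p:cv2.projectPoints(np.array(p,float).reshape(-1,1,3),np.array(c["rvec"]),np.array(c["tvec"]),c["intrinsics"],np.array([c["k1"],0,0,0.]))[0].reshape(-1,2)
pts=pr([[.5795,.2888,z] for z in(.0535,.0675,.08,.1)]);print(pts.round(1))
u=int(round(pts[2,0]))
for v in range(int(pts[3,1])-12,int(pts[0,1])+16,2):
    for du in(-4,4): print(v,u+du,P[v,u+du].round(3),c["img"][v,u+du],end=" | ")
    print()
i=cv2.resize(c["img"][250:350,190:290],(600,600),interpolation=cv2.INTER_CUBIC)[...,::-1].copy()
cv2.imwrite("pics/s4.png",i)
E
```

```text
[[241.  311.1]
 [240.5 304.1]
 [240.1 297.7]
 [239.4 287.4]]
275 236 [0.578 0.302 0.132] [50 50 53] | 275 244 [0.566 0.299 0.133] [51 52 56] | 
277 236 [0.577 0.305 0.131] [49 50 54] | 277 244 [0.565 0.301 0.13 ] [52 52 55] | 
279 236 [0.578 0.301 0.124] [120 119 122] | 279 244 [0.567 0.297 0.124] [36 36 40] | 
281 236 [0.578 0.302 0.121] [172 171 173] | 281 244 [0.568 0.296 0.119] [33 32 36] | 
283 236 [0.579 0.3   0.116] [170 168 170] | 283 244 [0.569 0.294 0.114] [31 31 33] | 
285 236 [0.579 0.301 0.113] [164 162 165] | 285 244 [0.568 0.296 0.112] [31 31 34] | 
287 236 [0.58  0.3   0.108] [165 163 166] | 287 244 [0.568 0.297 0.109] [32 31 33] | 
289 236 [0.58  0.3   0.104] [161 160 162] | 289 244 [0.569 0.296 0.104] [36 37 38] | 
291 236 [0.58  0.301 0.102] [159 158 160] | 291 244 [0.569 0.295 0.1  ] [33 33 36] | 
293 236 [0.58  0.301 0.098] [150 149 152] | 293 244 [0.568 0.299 0.099] [44 41 41] | 
295 236 [0.581 0.3   0.093] [134 133 136] | 295 244 [0.592 0.244 0.051] [139 116  88] | 
297 236 [0.581 0.301 0.09 ] [128 117 112] | 297 244 [0.591 0.248 0.05 ] [165 136 100] | 
299 236
[... 537 characters left out ...]
.584 0.297 0.059] [205 161 115] | 311 244 [0.57  0.298 0.062] [101  80  58] | 
313 236 [0.585 0.297 0.055] [203 159 113] | 313 244 [0.572 0.295 0.056] [103  81  59] | 
315 236 [0.585 0.297 0.05 ] [168 132  95] | 315 244 [0.573 0.294 0.051] [158 124  90] | 
317 236 [0.583 0.302 0.051] [164 128  92] | 317 244 [0.571 0.297 0.05 ] [192 151 108] | 
319 236 [0.581 0.307 0.051] [162 128  92] | 319 244 [0.569 0.303 0.051] [195 153 109] | 
321 236 [0.578 0.312 0.052] [194 152 108] | 321 244 [0.568 0.306 0.049] [184 144 103] | 
323 236 [0.576 0.318 0.053] [196 152 109] | 323 244 [0.565 0.312 0.051] [195 153 110] | 
325 236 [0.575 0.321 0.051] [196 154 109] | 325 244 [0.563 0.317 0.051] [177 139  99] |
```

View pics/s4.png

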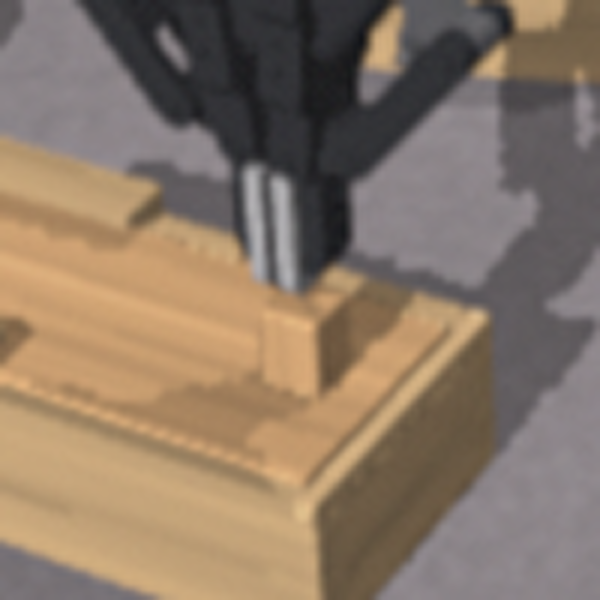

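The side picture shows the closed fingertips at crop (285,285) and the knob top just below at (300,305). The real tips hang at z≈0.088 over the knob, about 34 mm short of the stated tool length, while xy is right. I'll open, check the tip height, and go deeper under a force guard.

```bash
python3 - <<'E'
from h import *
from station import *
set_gripper(.045)
def tips(lab):
    c=read_camera("side");P=cloud(c)
    d=np.hypot(P[...,0]-.5795,P[...,1]-.2888);h=cv2.cvtColor(c["img"],cv2.COLOR_RGB2HSV)
    m=(d<.045)&(P[...,2]>.045)&(P[...,2]<.2)&(c["depth"]>0)&~wood(c)&(h[...,1]<60)&(h[...,2]<190)&(P[...,1]>.27)
    print(lab,state()["eef_pos"].round(4) if hasattr(state()["eef_pos"],'round') else state()["eef_pos"],"tip z",np.sort(P[m][:,2])[[5,20,50]].round(4))
tips("open@.0675")
print(line_to([.5795,.2888,.050],vel=.06,max_force=6));tips("open@.05")
print(line_to([.5795,.2888,.035],vel=.04,max_force=6));dwell(.1);tips("open@.035")
s=state();print(s["time"],s["force"])
set_gripper(0.0)
s=state();print(s["time"],s["eef_pos"],s["force"],s["moment"],s["opening"],s["grasp_force"]);tips("shut")
E
```

```text
open@.0675 [0.5795 0.2888 0.0675] tip z [0.0905 0.0924 0.0955]
False
open@.05 [0.5793 0.2888 0.0498] tip z [0.0735 0.0754 0.0785]
False
open@.035 [0.5797 0.2889 0.0353] tip z [0.0574 0.0597 0.0637]
9.275 [ 0.25816993 -0.88220136 -0.26379442]
9.6333 [0.57975665 0.28888595 0.03538677] [ 0.22483474 -0.13564881  1.8439459 ] [-0.00411593  0.05928783 -0.00055424] 0.016764010048232487 59.075095653533936
shut [0.5798 0.2889 0.0354] tip z [0.0553 0.0601 0.0651]
```

Knob gripped (opening 16.8 mm, 59 N). Now I'll tilt about the rear edge, slide out with a slight rise, then lift.

```bash
python3 - <<'E'
from h import *
from station import *
yaw=np.radians(-10.62);ux=np.array([np.cos(yaw),np.sin(yaw),0]);uy=np.array([-np.sin(yaw),np.cos(yaw),0])
T=np.array(state()["eef_pos"]);R0=R.from_rotvec(state()["tool_rot"])
piv=T+.138*ux;piv[2]=.0443
def show(l):
    s=state();f=np.array(s["force"]);print(l,round(s["time"],2),"dT",((np.array(s["eef_pos"])-T)*1000).round(1),"f box",(f@ux).round(1),(f@uy).round(1),f[2].round(1),"op",round(s["opening"],4))
for a in(.035,.07):
    Q=R.from_rotvec(uy*a);p=piv+Q.apply(T-piv);rv=(Q*R0).as_rotvec()
    h=line_to(p,rot=rv,vel=.03,max_force=15);show(f"tilt {a} {h}")
    if h:raise SystemExit
for s,z in((.02,0),(.043,.002),(.067,.004),(.085,.005)):
    h=line_to(p-s*ux+[0,0,z],vel=.06,max_force=10);show(f"slide {s} {h}")
    if h:raise SystemExit
c=read_camera("side");cv2.imwrite("pics/s5.png",c["img"][200:400,100:400,::-1].repeat(2,0).repeat(2,1))
E
```

```text
tilt 0.035 False 10.01 dT [-0.  -0.1  4.5] f box 0.4 -0.2 0.3 op 0.017
tilt 0.07 False 10.32 dT [-0.2  0.   9.3] f box 0.2 -0.6 0.5 op 0.0167
slide 0.02 False 10.8 dT [-20.3   3.9   9.6] f box -0.7 -0.0 -1.3 op 0.017
slide 0.043 False 11.33 dT [-42.6   8.1  11.8] f box -0.6 -0.2 -0.5 op 0.0169
slide 0.067 False 11.88 dT [-66.2  12.5  13.9] f box 0.1 0.6 0.7 op 0.0171
slide 0.085 False 12.33 dT [-84.   15.9  14.8] f box 0.2 0.8 -0.6 op 0.0171
```

View pics/s5.png

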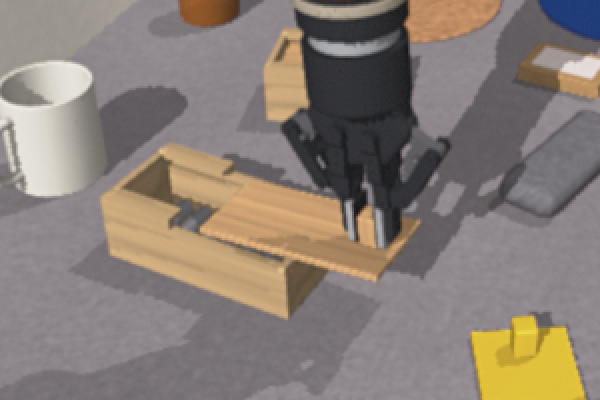

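The lid is clear: its rear end is at picture (205,225), out of the grooves, and the front is held at (375,235). Lifting and carrying it over the mat, then checking its level.

```bash
cat > carry.py <<'E'
from h import *
from station import *
mat=np.array([.6235,-.237]);yaw=np.radians(-20);ux=np.array([np.cos(yaw),np.sin(yaw)])
def lid(cam):
    c=read_camera(cam);P=cloud(c);z0=state()["eef_pos"][2]+.0146
    m=(c["depth"]>0)&wood(c)&(abs(P[...,2]-z0)<.02)&(np.hypot(P[...,0]-mat[0],P[...,1]-mat[1])<.105)
    if m.sum()<100: print(cam,"few",m.sum());return
    q=P[m];A=np.c_[q[:,:2]-mat,np.ones(len(q))];w=np.ones(len(q),bool)
    for _ in range(4):
        k=np.linalg.lstsq(A[w],q[w,2],rcond=None)[0];w=abs(A@k-q[:,2])<.004
    print(cam,m.sum(),"slope along/across",(k[:2]@ux).round(4),(k[:2]@[-ux[1],ux[0]]).round(4),"z mid",k[2].round(4),"rect",cv2.minAreaRect(q[w][:,:2].astype(np.float32)*1000),"tool z",state()["eef_pos"][2])
E
python3 - <<'E'
from carry import *
p=np.array(state()["eef_pos"]);rv=toolrot(np.radians(-10.62)).as_rotvec()
line_to(p+[-.01,.002,.13],rot=rv,vel=.15)
t=np.r_[mat-.058*ux,.16]
rp=toolrot(yaw).as_rotvec();print(solve_ik(np.r_[t[:2],-.0036],rp))
movep(t,rp);line_to(np.r_[t[:2],.06],vel=.12);dwell(.2)
for n in("top","side","wrist"):lid(n)
s=state();print(s["time"],s["eef_pos"],s["force"],s["opening"])
c=read_camera("wrist");cv2.imwrite("pics/w6.png",c["img"][...,::-1])
E
```

```text
[-0.57903225  0.208423   -0.18804576  1.17432757  0.          1.34082993]
top 1227 slope along/across 0.0006 -0.006 z mid 0.076 rect ((624.6538696289062, -230.94509887695312), (60.20379638671875, 161.48959350585938), 68.97659301757812) tool z 0.06069805031784098
side 819 slope along/across 0.0018 -0.0108 z mid 0.0759 rect ((624.9227905273438, -235.0306396484375), (79.94465637207031, 163.50473022460938), 69.23501586914062) tool z 0.06048817740060409
wrist 36904 slope along/across 0.0005 -0.0039 z mid 0.0762 rect ((624.9425659179688, -237.77996826171875), (74.61511993408203, 160.68182373046875), 69.94348907470703) tool z 0.06036763435807328
16.65 [ 0.56919631 -0.2172856   0.06036763] [ 0.19570177  0.07447895 -0.63896198] 0.016606431423956684
```

View pics/w6.png

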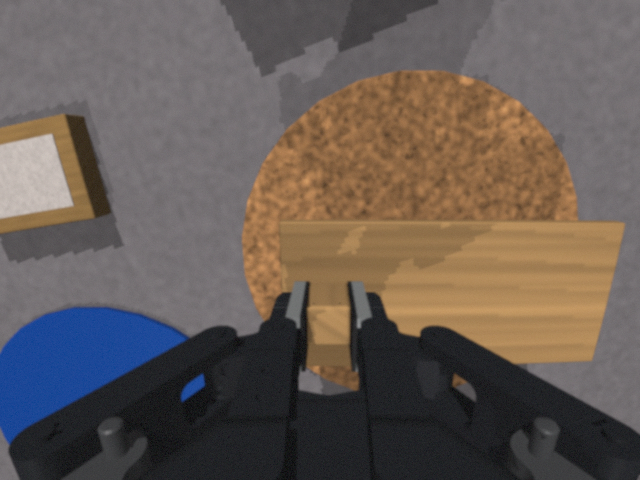

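The picture shows the lid level at (450,290), knob gripped at (328,335), over the mat. I'll fit the mat circle from its visible arc in this view, correct the position, then lower gently.

```bash
python3 - <<'E'
from carry import *
from scipy.optimize import least_squares
c=read_camera("wrist");h=cv2.cvtColor(c["img"],cv2.COLOR_RGB2HSV);P=cloud(c)
m=((h[...,0]<25)&(h[...,1]>90)&(abs(P[...,2]-.005)<.012)).astype(np.uint8)
m=cv2.morphologyEx(m,cv2.MORPH_CLOSE,np.ones((5,5)))
m=cv2.morphologyEx(m,cv2.MORPH_OPEN,np.ones((5,5)))
cs=max(cv2.findContours(m,0,1)[0],key=cv2.contourArea)[:,0]
cs=cs[(cs[:,1]<215)]
X=plane(c,cs,.005)
f=least_squares(lambda p:np.hypot(*(X-p).T)-.115,mat,loss="soft_l1",f_scale=.001)
print("mat",f.x,len(X),np.median(abs(f.fun)))
lidc=np.array([.6249,-.2378]);d=f.x-lidc
print("shift",d)
if np.hypot(*d)>.012: raise SystemExit
p=np.array(state()["eef_pos"]);p[:2]+=d
line_to(np.r_[p[:2],.02],vel=.08);dwell(.15)
f0=np.array(state()["force"])
hit=line_to(np.r_[p[:2],-.0035],vel=.025,max_force=3)
s=state();print(hit,s["time"],s["eef_pos"],np.array(s["force"])-f0)
E
```

```text
mat [ 0.62269375 -0.23878991] 431 0.00024977924631984505
shift [-0.00220625 -0.00098991]
True 18.4583 [ 0.56659482 -0.21801342 -0.00360626] [-0.43436986  0.62488521  6.05988525]
```

Contact came at the predicted height. Releasing.

```bash
python3 - <<'E'
from carry import *
set_gripper(.05);dwell(.2)
p=np.array(state()["eef_pos"]);line_to(p+[0,0,.05],vel=.06);line_to(p+[0,0,.2],vel=.2)
dwell(.3)
c=read_camera("wrist");P=cloud(c)
m=(c["depth"]>0)&wood(c)&(abs(P[...,2]-.012)<.0035)
print(state()["time"])
m=cv2.morphologyEx(m.astype(np.uint8),cv2.MORPH_OPEN,np.ones((7,7)))
cs=max(cv2.findContours(m,0,1)[0],key=cv2.contourArea);print(cv2.minAreaRect((plane(c,cs[:,0],.011)*1000).astype(np.float32)))
t=read_camera("top");o=np.zeros((480,800,3),np.uint8);o[:300,:400]=cv2.resize(c["img"],(400,300));o[:,400:]=t["img"][:,140:540];cv2.imwrite("pics/end.png",o[...,::-1])
E
```

```text
21.3083
((621.9813842773438, -238.51295471191406), (74.03611755371094, 159.58349609375), 70.02690124511719)
```

View pics/end.png

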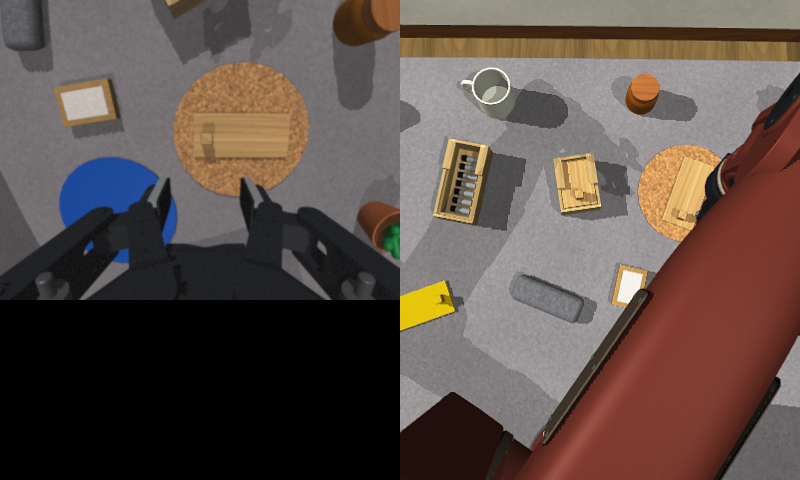

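The lid lies flat and knob up at (241,135), centred on the cork mat to within about 1 mm. The long box is open with the batteries showing at (460,180), and the short box is still shut at (577,183).

```bash
python3 -c "
from station import *
print(job_done())"
```

```text
the job is handed in; nothing more can be done
None
```

The longer box is open and its lid lies released, flat and knob up, within about 1 mm of the cork mat's centre; the shorter box is still shut, and I handed the job in at about 21 s.

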